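# Draw the turner out of the half-covered utensil box

## Robot

A 6-joint arm with a two-finger parallel gripper is mounted at the origin on a cart in front of the work surface, level with it; the furniture and walls round the work are solid. World frame = base frame: x ahead of the robot, y to its left, z up, the work surface at z = 0. Lengths are in mm, angles in rad, forces in N, time in s.
With the tool pointing down it reaches from about 275 to 750 mm from the base axis. Payload 10.2 kg.
Tool frame: the origin (TCP) lies midway between the tips of the shut fingers; the grasp point (between the pads) lies 19 mm behind it; z points along the fingers, y is the direction in which the jaws open and shut (so a half turn about z gives the same grasp; the last joint's range is limited). The gripper opens to 85 mm and grips with 20 to 120 N. Pads are 22 mm wide; open, the fingers measure 114 mm over their backs; the gripper's body (76 mm by 85 mm) begins 54 mm behind the grasp point. The pads swing forward as they close: fully open they stand 13 mm farther back than shut.
Start: joints at [0.925, 0.313, 1.498, -0, 1.331, -0.223], TCP at [215.429, 478.771, 231.294] pointing down, gripper open.
Joint ranges: [-2.94, 2.94], [-0.97, 2.17], [0.19, 2.56], [-1.23, 4.37], [0.02, 3.11], [-2.88, 2.88]. Speed limits (rad/s): [2.39, 2.39, 3.01, 3.14, 3.14, 3.14].

## Interface

Orientations are given as a unit quaternion [w, x, y, z].
In Python, from rig import sense, capture, finish_job, search_frame, trace gives the robot as it stands.
- The arm moves only by the tool arm_command, never from a script. Its argument "steps" is one flat list of numbers, 5 for each row, row after row: the shift along the world's x, y, z in units of 50 mm (1.0 is 50 mm), then the turn about the world's z in units of 5 degrees (1.0 is 5 degrees), then the opening in per cent of the stroke, from 0 (shut) to 100 (fully open). In form: [dx, dy, dz, twist, fingers, dx, dy, dz, twist, fingers, ...]. A call has 1 to 5 rows; each row shifts and turns the commanded pose from where the row before left it; what a row does not reach is not made up. A row lasts 1/8 s, in which the tool goes at most 62.5 mm and 10.7 degrees, less where a joint would pass 70% of its speed; a pose out of reach is approached as far as the arm can. A call is refused whole if a number of a shift passes 1 or a number of a turn 1, either way. A call with a gripper value outside its range is refused whole. The fingers move at their own pace and stop on an object; "grip_force" is the grip in N (left out, the last holds). Time passes only in rows, so rows that do not move let the fingers close. It gives the time, the measured TCP pose, the force and the opening at its end, in the units of the state.
- sense(): the state, without advancing time (a new reading comes with each control period).
- capture(name): name is "scene" or "top"; returns a dict with "frame" (400x640x3 uint8, blue, green, red), "fov_y" (degrees; the focal length in pixels is half the picture's height over the tangent of half this angle, whatever the lens; pixels are square), "cx", "cy" (the principal point, pixels), "extrinsics" (4x4, takes a point from world to camera coordinates). Camera axes: x right, y down, z forward; pixel columns grow to the right and rows downward; lengths in mm; the calibration is good to about 2 mm. A picture is of the moment at which its call begins. There is no depth.
- finish_job(): hands the job in, once; it reports no verdict.
Trained networks look in a picture, given as the dict that the camera call returned (one of the last four; its "shot" number tells which), for a name from the list of things; names that differ only in an ending like _2 or _b are one class to them, and where a whole thing is asked for, a point or a joint stands for the part that bears it (a point fixed in the world has none). Each returns a list of dicts, best first, with "score" (0 to 1); they miss things now and then, are a little off and sometimes report something else, mostly with a low value. They report only what shows in the picture. A call takes as long as a camera call.
- search_frame(picture, target): "point" ([x, y, z] in mm, in world coordinates, good to about 4 mm: the middle of the surface that is visible of it).
- trace(picture, target): "mask" (400x640 bool, what is visible of it).
The state is a dict: "time_s": time; "joints": joint angles; "dq": joint speeds; "tau": joint torques, N m; "eef_pos": TCP position; "ee_rot": TCP orientation; "force": force on the tool from outside, world axes, zero at the start; "wrist_torque": the same for the moment, N m; "grip_width": opening from 0.0 (shut) to 1.0 (fully open).
Only numpy, scipy, OpenCV 4.12 (cv2) and the standard library are available. Lean on these libraries where they do the work, as an engineer would, in place of code of your own. Each camera call takes 0.05 s, during which the arm holds its last target. There are 200 camera calls.

## Task

Take the black-handled slotted turner out of the wooden utensil box: its blade is caught under the fixed cover board, so raise the handle through the opening, tilt the turner and draw it out handle first. Finish still holding it in the gripper, steady, with every part of it about 5 cm or more above the top of the box and touching nothing else. Leave the spoon in the box, and do not drag or lift the box or push the things round it about.

Things in the scene. Friction and masses are not known exactly. Their poses are not given: they have to be found in the camera images.
- utensil_box: Loose wooden box, 1.8 kg, outside 353 (x) x 268 (y) x 97 mm high, walls 9, floor 8 mm thick. Origin: centre of its underside. Its -x end, the one nearer the robot, is closed on top by a fixed cover board, 120 mm of the inside length; the rest is open, 215 mm along x by 250 mm. The turner lies along x in the lane at y about +45 or -45 mm, the spoon in the other lane; which is which varies.
- turner: Turner, 318 x 76 x 24 mm, 0.05 to 0.13 kg, lying flat on the box floor, handle in the open end, blade under the cover. Origin: mid-length, on the underside; +x towards the blade, z up. Black handle: x -159 to -34 mm, 24 mm wide, 1 to 22 mm above the underside. Shaft: to x = 74, 10 mm wide, 8 to 24 mm up. Slotted blade: x 68 to 159, 76 mm wide, 9 mm thick. Balance point near x = -35.
- blade_tip (a point): Middle of the front edge of the turner's blade: turner x = +159 mm, 4 mm above the underside.
- handle_end (a point): Free end of the turner's handle: turner x = -159 mm, 12 mm above the underside.
- spoon: Metal spoon, 188 x 39 x 16 mm, lying loose on the box floor in the lane beside the turner. Origin: centre of its underside; x along it. It stays in the box.
- mug: White mug with dots, 82 x 114 x 91 mm, standing loose on the worktop just beside the box on its +y (far) side. Origin: centre of its underside. To be left alone.
- tumbler: Clear tumbler, 76 mm across, 86 mm high, standing loose on the worktop to the right of the box. Origin: centre of its underside. To be left alone.
- tub: Green-lidded spread tub, 96 x 137 x 53 mm, loose on the worktop to the right of the box. Origin: centre of its underside. To be left alone.
- cover_edge (a point): Middle of the lower free edge of the box's cover board: box x = -47.5 mm, 90 mm above the worktop, 82 mm above the box floor. The board is 7 mm thick, its top flush with the rim; it covers the box from here towards box -x.

How it is judged (in metres and radians):
On the way:
1. the handle end is up out of the opening, above the rim, while the blade tip is still under the cover board (z of handle_end in the frame of utensil_box above 0.097 m and x of blade_tip in the frame of utensil_box below -0.0475 m and z of blade_tip in the frame of utensil_box below 0.09 m and contact force between turner and the fingers above 0.5 N), for 0.1 s.
At the end, for the whole second after the job is handed in: The turner is held in the fingers at rest (under 3 cm/s), both its ends at least 4 cm above the box's rim (137 mm above the worktop), touching neither box, mug nor tumbler; the box stands flat within 3 cm of where it was; the spoon lies in the box (height (world z) of each of blade_tip, handle_end above 0.137 m and contact force between turner and the fingers above 0.5 N and contact force between turner and utensil_box below 0.1 N and contact force between turner and mug below 0.1 N and contact force between turner and tumbler below 0.1 N and linear speed of turner below 0.03 m/s and distance of utensil_box from where it was at the start of the episode below 0.03 m and angle between utensil_box's own z axis and vertical below 0.05 rad and horizontal distance between spoon and utensil_box below 0.16 m and height (world z) of spoon below 0.06 m); the arm keeps its last pose, push and grip.
It fails at once if the box is dragged or lifted more than 3 cm, or tipped (distance of utensil_box from where it was at the start of the episode above 0.03 m or angle between utensil_box's own z axis and vertical above 0.15 rad).
It fails at once if the mug, the tumbler or the tub is pushed more than 3 cm or tipped (distance of any of mug, tumbler, tub from where it was at the start of the episode above 0.03 m or angle between any of mug, tumbler, tub's own z axis and vertical above 0.3 rad).
It fails at once if the spoon is taken out of the box (height (world z) of spoon above 0.12 m).
It also fails if it takes over 48 s, if anything falls off the work surface, if the arm or the gripper's body presses on something with over 40 N, if the wrist force passes 120 N, or if a joint passes its speed limit or range.

## Working session

There is one attempt and no reset: what is moved stays moved. The work goes in short steps, Python scripts to look and compute and a tool call to move; the robot and the scene stay as the last step left them, time stands still between calls to the robot, and variables do not carry over. Pictures are saved under pics/ and viewed, on a budget of 10 in all, crops included, one or two more only if the job needs it, and the job is handed in when it is done.

Besides the shell and the picture viewer there is one more tool, called after "Request:" as name(argument=value, ...) on one line, values as JSON. arm_command: Moves the arm, as the interface text tells. Its arguments: {"type":"object","properties":{"steps":{"type":"array"},"grip_force":{"type":"number"}},"required":["steps"]}

```bash
mkdir -p pics; ls
cat > h.py <<'E'
import numpy as np,cv2
from rig import sense,capture,search_frame,trace
def proj(c,P):
    P=np.atleast_2d(P);E=np.array(c['extrinsics']);f=200/np.tan(np.radians(c['fov_y'])/2)
    q=P@E[:3,:3].T+E[:3,3];return q[:,:2]/q[:,2:]*f+[c['cx'],c['cy']]
def back(c,uv,z):
    E=np.array(c['extrinsics']);f=200/np.tan(np.radians(c['fov_y'])/2)
    uv=np.atleast_2d(uv);d=np.c_[(uv-[c['cx'],c['cy']])/f,np.ones(len(uv))]@E[:3,:3]
    o=-E[:3,:3].T@E[:3,3];return o+d*((z-o[2])/d[:,2])[:,None]
E
python3 - <<'E'
from h import *
c=capture('top');s=capture('scene')
cv2.imwrite('pics/top.png',c['frame']);cv2.imwrite('pics/scene.png',s['frame'])
for n in ['utensil_box','turner','spoon','mug','tumbler','tub','handle_end','cover_edge']:
    for k,p in (('top',c),('scene',s)):
        r=search_frame(p,n);print(n,k,[(np.round(x['point']).tolist(),round(x['score'],2)) for x in r[:2]])
r=trace(c,'turner')
if r:
    m=r[0]['mask'];print(cv2.minAreaRect(cv2.findNonZero(m.astype('uint8'))))
    ys,xs=np.nonzero(m);uv=np.c_[xs,ys];P=back(c,uv,28);print(P.min(0),P.max(0))
for p in(c,s):print(-np.array(p['extrinsics'])[:3,:3].T@np.array(p['extrinsics'])[:3,3])
print(sense())
E
```

```text
pics
utensil_box top [([506.0, 161.0, 51.0], 0.78)]
utensil_box scene [([499.0, 146.0, 66.0], 0.97)]
turner top [([545.0, 68.0, 28.0], 0.87), ([504.0, 164.0, 51.0], 0.33)]
turner scene [([544.0, 62.0, 24.0], 0.6)]
spoon top [([577.0, 155.0, 11.0], 0.67)]
spoon scene [([582.0, 158.0, 16.0], 0.69)]
mug top [([607.0, 341.0, 53.0], 0.98)]
mug scene [([612.0, 345.0, 66.0], 0.96), ([542.0, 65.0, 23.0], 0.46)]
tumbler top [([454.0, -259.0, 30.0], 0.89)]
tumbler scene [([466.0, -249.0, 48.0], 0.82)]
tub top [([621.0, -236.0, 50.0], 0.91)]
tub scene [([603.0, -244.0, 48.0], 0.75)]
handle_end top [([546.0, 67.0, 28.0], 0.8)]
handle_end scene [([542.0, 61.0, 27.0], 0.73)]
cover_edge top [([508.0, 159.0, 53.0], 0.67)]
cover_edge scene [([495.0, 143.0, 68.0], 0.64)]
((309.203857421875, 189.88076782226562), (9.647637367248535, 73.58515930175781), 37.87498474121094)
[447.32453616  18.54947424  28.        ] [609.18192901 146.17300708  28.        ]
[ 436.21703733   42.03746574 1166.55831044]
[ -61.60745014 -357.9103061   940.87241221]
{'time_s': 0.95, 'joints': array([ 9.24556351e-01,  3.12854973e-01,  1.49769520e+00,  1.23024375e-05,
        1.33100482e+00, -2.23403842e-01]), 'dq': array([-0.00092208, -0.00136887,  0.00124785,  0.00057365,  0.0009568 ,
       -0.00187747]), 'tau': array([-8.33790568e-05, -4.12167370e+01, -2.59888780e+01, -1.50108153e-04,
        5.60375847e-04, -5.33917068e-05]), 'eef_pos': array([215.44661538, 478.76285654, 231.31903678]), 'ee_rot': array([2.51277238e-06, 2.09848031e-01, 9.77734015e-01, 1.95945706e-05]), 'force': array([ 0.20731593, -0.35015948, -0.18878717]), 'wrist_torque': array([ 0.00081904,  0.01064998, -0.0387082 ]), 'grip_width': 1.0008519924995327}
```

View pics/top.png

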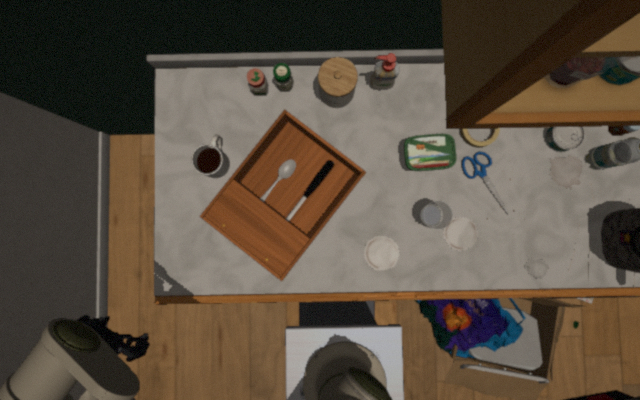

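View pics/scene.png

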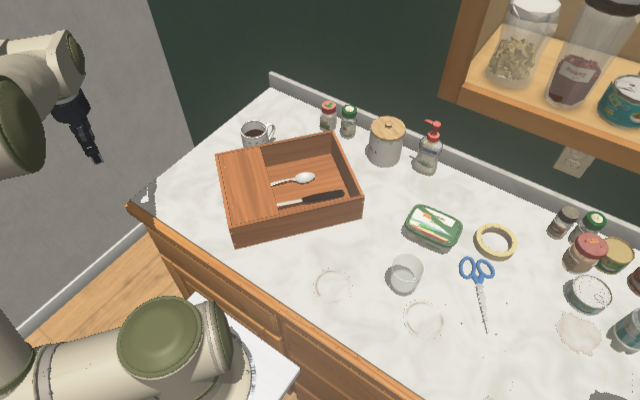

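The top view shows the box rotated about -37°, with rim corners near (285,112), (364,172), (281,277) and (202,215). The turner lies in the lane at box y≈-45, its handle running from (332,162) to (305,196). The mug is at (208,160). The scene view agrees.

Run:
```python
from h import *
c=capture('top')
K=back(c,[(285,112),(364,172),(281,277),(202,215)],97);print(np.round(K))
ctr=K.mean(0)[:2];print('ctr',ctr)
x=(K[0]+K[1]-K[2]-K[3])[:2];a=np.arctan2(x[1],x[0]);print('yaw',np.degrees(a), [np.linalg.norm(K[i]-K[i-1]) for i in range(4)])
m=trace(c,'turner')[0]['mask'];ys,xs=np.nonzero(m);P=back(c,np.c_[xs,ys],26)[:,:2]
mu=P.mean(0);w,v=np.linalg.eigh(np.cov((P-mu).T));print('turner yaw',np.degrees(np.arctan2(v[1,1],v[0,1])))
R=np.array([[np.cos(a),np.sin(a)],[-np.sin(a),np.cos(a)]])
Q=(P-ctr)@R.T
for q in range(int(Q[:,0].min()),int(Q[:,0].max()),15):
    k=abs(Q[:,0]-q)<8
    if k.any():print(q,np.round([Q[k,1].mean(),np.ptp(Q[k,1])],1))
print('end',Q[:,0].max())
for g in (115,120,125):print(g,R.T@[g,Q[Q[:,0]>90,1].mean()]+ctr)
im=cv2.resize(c['frame'][100:290,180:400],None,fx=3,fy=3,interpolation=2)
bx=np.array([[sx*176.5,sy*134,97] for sx,sy in((1,1),(1,-1),(-1,-1),(-1,1))]);bx[:,:2]=bx[:,:2]@R+ctr
cv2.polylines(im,[np.int32((proj(c,bx)-[180,100])*3)],True,(0,255,0),1)
ol,_=cv2.findContours(m.astype('uint8'),0,1)
for o in ol:cv2.polylines(im,[np.int32((o.reshape(-1,2)-[180,100])*3)],True,(0,0,255),1)
cv2.imwrite('pics/c1.png',im)
```

```text
[[726. 142.  97.]
 [566. -59.  97.]
 [303. 157.  97.]
 [463. 357.  97.]]
ctr [514.66205454 148.98017246]
yaw -39.33512600438688 [np.float64(339.3519101339178), np.float64(256.6787999049352), np.float64(340.0547795925223), np.float64(255.9138021521925)]
turner yaw 141.61704546904227
-46 [-44.    7.7]
-31 [-43.8  11. ]
-16 [-43.1  12.4]
-1 [-42.8  10.6]
14 [-42.4  10.6]
29 [-42.4  13.7]
44 [-42.   15.8]
59 [-41.4  17.5]
74 [-41.6  18.8]
89 [-42.   19.2]
104 [-41.7  20.1]
119 [-40.9  21.4]
134 [-40.4  23.1]
149 [-40.1  21.4]
end 154.29004862391412
115 [577.59218889  44.34021657]
120 [581.45944769  41.17094073]
125 [585.3267065  38.0016649]
```

View pics/c1.png

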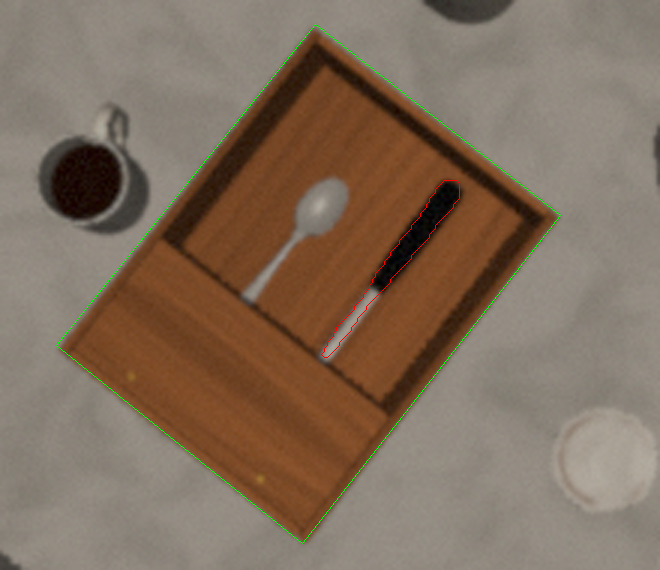

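Request:
arm_command(steps=[0.72,-0.87,0,-0.57,70,0.72,-0.87,0,-0.57,70,0.72,-0.87,0,-0.57,70,0.72,-0.87,0,-0.57,70,0.72,-0.87,0,-0.57,70], grip_force=25)

```text
time_s: 1.68
eef_pos: [396.4, 259.8, 231.5]
ee_rot: [0.0, 0.33, 0.944, 0.0]
force: [-0.0, 1.7, 0.1]
grip_width: 0.704
```

Request:
arm_command(steps=[0.72,-0.87,0,0,70,0.72,-0.87,0,0,70,0.72,-0.87,0,0,70,0.72,-0.87,0,0,70,0.72,-0.87,0,0,70])

```text
time_s: 2.3
eef_pos: [576.4, 42.1, 231.4]
ee_rot: [0.0, 0.33, 0.944, 0.0]
force: [0.7, 0.7, -0.7]
grip_width: 0.698
```

Request:
arm_command(steps=[0.02,0.05,-0.9,0,70,0,0,-0.9,0,70,0,0,-0.5,0,70,0,0,0,0,70])

```text
time_s: 2.8
eef_pos: [575.6, 46.3, 114.8]
ee_rot: [-0.002, 0.33, 0.944, -0.0]
force: [0.0, 0.3, 0.8]
grip_width: 0.697
```

Run:
```python
from h import *
s=capture('scene');c=capture('top')
a=cv2.resize(s['frame'][120:260,200:400],None,fx=4,fy=4,interpolation=2)
cv2.imwrite('pics/c2.png',a)
print(sense()['eef_pos'], proj(s,[[577.6,44.3,26],[577.6,44.3,116]]))
```

```text
[576.99725847  46.24198726 117.41670432] [[331.31797244 192.28844397]
 [332.06351905 170.68871046]]
```

View pics/c2.png

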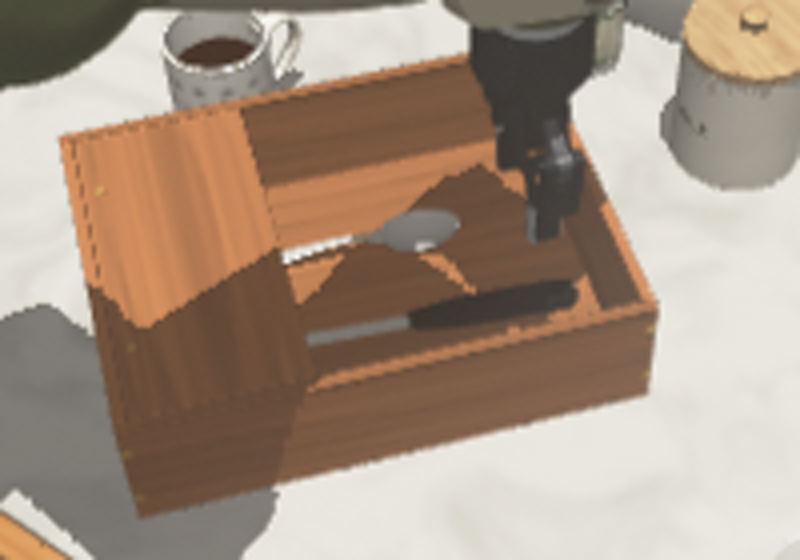

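The picture shows the fingers open above the handle. The target point is at crop (525,289), on the handle about 12 px short of its end at (578,290). Descending.

Request:
arm_command(steps=[0,-0.03,-0.7,0,60,0,0,-0.7,0,60,0,0,-0.4,0,60,0,0,-0.2,0,60,0,0,0,0,60])

```text
time_s: 3.52
eef_pos: [576.9, 44.7, 17.0]
ee_rot: [0.0, 0.329, 0.944, 0.0]
force: [0.2, -0.1, 0.5]
grip_width: 0.6
```

Request:
arm_command(steps=[0,0,-0.08,0,60,0,0,0,0,20,0,0,0,0,0,0,0,0,0,0,0,0,0,0,0])

```text
time_s: 4.15
eef_pos: [576.7, 44.7, 12.8]
ee_rot: [0.0, 0.329, 0.944, 0.0]
force: [-1.5, -0.6, 5.9]
grip_width: 0.271
```

Request:
arm_command(steps=[0,0,0,0,0,0,0,0,0,0])

```text
time_s: 4.4
eef_pos: [576.6, 44.7, 12.8]
ee_rot: [0.0, 0.329, 0.944, 0.0]
force: [-2.5, 0.1, 5.4]
grip_width: 0.266
```

Request:
arm_command(steps=[0,0,0.3,0,0,0,0,0.3,0,0,0,0,0.3,0,0,0,0,0.3,0,0,0,0,0.3,0,0])

```text
time_s: 5.03
eef_pos: [576.5, 44.7, 88.4]
ee_rot: [0.0, 0.329, 0.944, -0.0]
force: [-1.6, -0.8, -1.1]
grip_width: 0.268
```

Run:
```python
from h import *
s=capture('scene')
a=cv2.resize(s['frame'][100:260,200:400],None,fx=3,fy=3,interpolation=2)
cv2.imwrite('pics/c3.png',a)
q=sense();print(q['eef_pos'],q['force'],q['wrist_torque'],q['grip_width'])
```

```text
[577.37138984  44.6741514   90.32728531] [0.75743018 0.10432589 0.97019863] [-0.07818118 -0.16034223  0.01712532] 0.26971952171486024
```

View pics/c3.png

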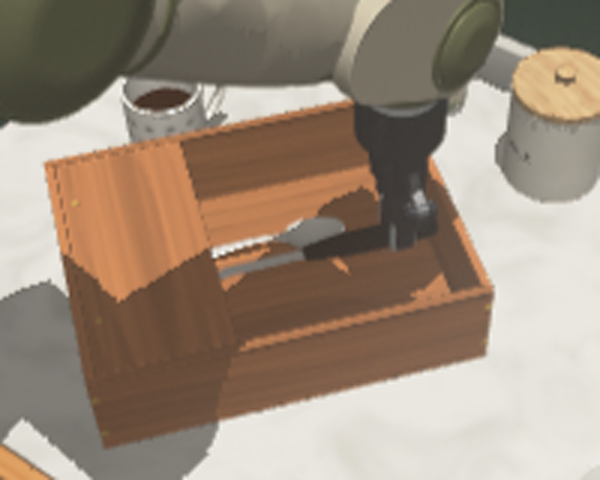

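The handle is gripped at crop (400,235), with the shaft running under the cover edge at (220,270). The box is in place. Continuing to raise.

Request:
arm_command(steps=[0,0,0.2,0,0,0,0,0.2,0,0,0,0,0.2,0,0,0,0,0.2,0,0,0,0,0,0,0])

```text
time_s: 5.7
eef_pos: [576.9, 44.7, 128.2]
ee_rot: [0.001, 0.329, 0.944, 0.0]
force: [1.1, -0.2, -1.0]
grip_width: 0.265
```

Run:
```python
from h import *
s=capture('scene')
a=cv2.resize(s['frame'][100:260,200:400],None,fx=3,fy=3,interpolation=2)
cv2.imwrite('pics/c4.png',a)
q=sense();print(q['eef_pos'],q['force'],q['wrist_torque'],q['grip_width'])
```

```text
[576.55529321  44.75379161 127.54002035] [-1.03220316  0.35459236 -1.438425  ] [-0.1141527  -0.19166054 -0.02417533] 0.27113243866218023
```

View pics/c4.png

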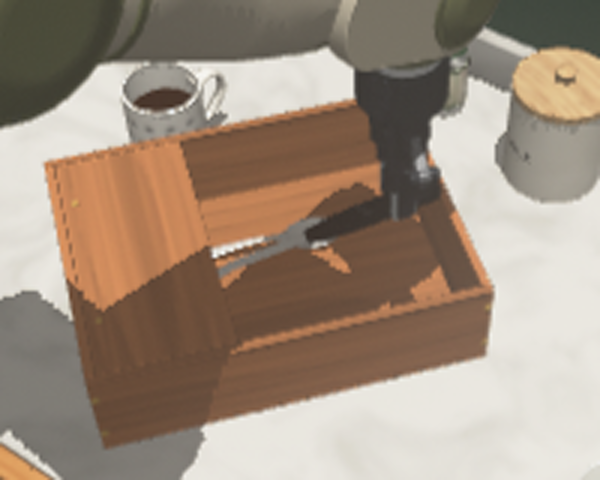

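The turner now tilts clearly: the handle end is up at (425,195), above the rim, and the shaft still runs under the cover at (220,268). Drawing it out along box +x while raising.

Request:
arm_command(steps=[0.06,-0.05,0.4,0,0,0.06,-0.05,0.4,0,0,0.06,-0.05,0.4,0,0,0.06,-0.05,0.4,0,0,0,0,0,0,0])

```text
time_s: 6.38
eef_pos: [588.9, 34.6, 208.0]
ee_rot: [0.001, 0.33, 0.944, 0.0]
force: [0.4, -0.3, -1.2]
grip_width: 0.265
```

Run:
```python
from h import *
s=capture('scene')
a=cv2.resize(s['frame'][60:260,200:400],None,fx=3,fy=3,interpolation=2)
cv2.imwrite('pics/c5.png',a)
q=sense();print(q['eef_pos'],q['force'],q['wrist_torque'],q['grip_width'])
```

```text
[588.31437569  34.78965667 206.76460972] [-1.6503185  -0.19136918 -1.71249159] [-0.06304758 -0.06985072 -0.02484494] 0.2710139926958673
```

View pics/c5.png

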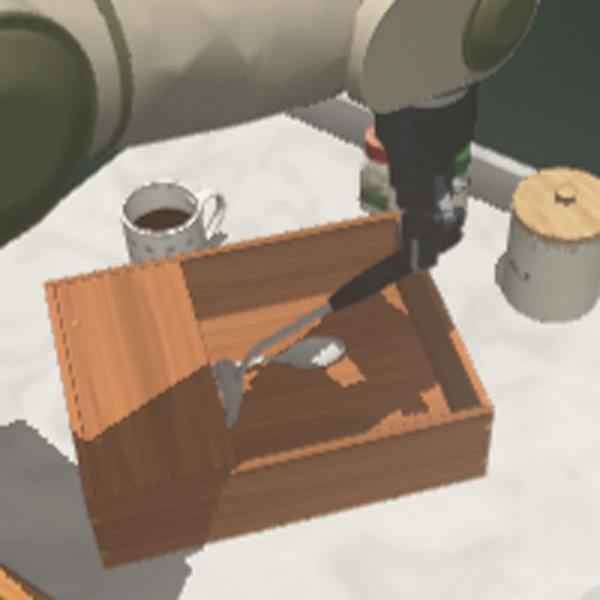

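The blade is emerging at (230,385) in the crop, tip close to the cover edge. The spoon and box are unmoved. Shifting a little more along box +x, then lifting.

Request:
arm_command(steps=[0.2,-0.16,0.2,0,0,0.2,-0.16,0.2,0,0,0.2,-0.16,0.2,0,0,0.15,-0.12,0.3,0,0,0,0,0,0,0], grip_force=45)

```text
time_s: 7.05
eef_pos: [626.1, 4.6, 251.6]
ee_rot: [-0.0, 0.33, 0.944, 0.0]
force: [-0.2, -0.1, -1.2]
grip_width: 0.255
```

Run:
```python
from h import *
s=capture('scene')
a=cv2.resize(s['frame'][60:260,200:400],None,fx=3,fy=3,interpolation=2)
cv2.imwrite('pics/c6.png',a)
q=sense();print(q['eef_pos'],q['force'],q['wrist_torque'],q['grip_width'])
```

```text
[625.58231672   4.94549935 250.96986506] [-0.28539006  0.56325658 -1.51364749] [-0.00746106 -0.06865776  0.08126223] 0.260854546087267
```

View pics/c6.png

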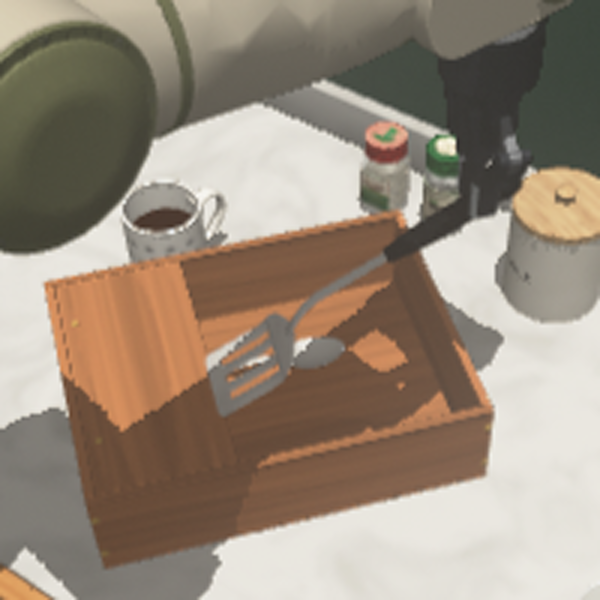

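The blade is now fully visible, from (275,320) to (215,410), beside the cover edge. Moving a little further out, then lifting well clear.

Request:
arm_command(steps=[0.25,-0.2,0,0,0,0.2,-0.16,0.2,0,0,0,0,0.4,0,0,0,0,0.6,0,0,0,0,0.7,0,0])

```text
time_s: 7.72
eef_pos: [647.9, -12.7, 346.4]
ee_rot: [-0.002, 0.329, 0.944, -0.0]
force: [-0.0, -0.9, -1.2]
grip_width: 0.262
```

Request:
arm_command(steps=[-0.2,0,0.7,0,0,-0.2,0,0.7,0,0,-0.2,0,0.5,0,0,0,0,0.2,0,0,0,0,0,0,0])

```text
time_s: 8.35
eef_pos: [618.5, -12.9, 451.7]
ee_rot: [-0.0, 0.329, 0.944, 0.0]
force: [0.4, 0.2, -1.2]
grip_width: 0.26
```

Run:
```python
from h import *
s=capture('scene');c=capture('top')
a=np.hstack([s['frame'][:260,160:500],c['frame'][60:320,150:490]])
cv2.imwrite('pics/c7.png',a)
q=sense();print(q['eef_pos'],q['force'],q['wrist_torque'],q['grip_width'],abs(q['dq']).max())
for n in ['utensil_box','spoon','mug','tumbler','tub','turner']:
  for p in(c,s):
    r=search_frame(p,n);print(n,[(np.round(x['point']).tolist(),round(x['score'],2)) for x in r[:1]])
```

```text
[618.52080652 -13.03212415 450.80916497] [-0.08508894  0.4530465  -0.52402055] [-0.03990407 -0.02234075  0.00311771] 0.25816471266173163 0.0033826587756174134
utensil_box [([492.0, 208.0, 96.0], 0.61)]
utensil_box [([506.0, 145.0, 63.0], 0.67)]
spoon [([577.0, 155.0, 13.0], 0.61)]
spoon [([584.0, 156.0, 13.0], 0.72)]
mug []
mug [([606.0, 342.0, 61.0], 0.91)]
tumbler [([452.0, -259.0, 27.0], 0.69)]
tumbler [([580.0, 156.0, 16.0], 0.72)]
tub [([620.0, -243.0, 51.0], 0.73)]
tub [([604.0, -243.0, 50.0], 0.73)]
turner [([476.0, 114.0, 325.0], 0.55)]
turner [([500.0, 72.0, 350.0], 0.81)]
```

View pics/c7.png

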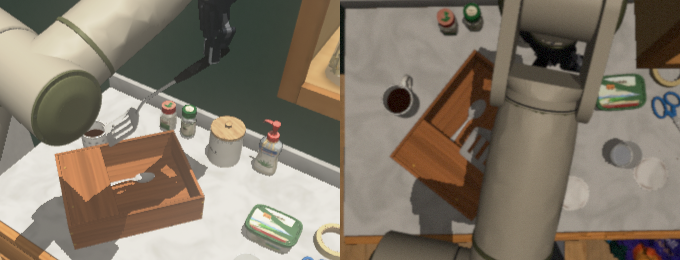

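The turner is held tilted well above the box, with the blade at about (125,122) in the scene half. The spoon, box, mug, tub and tumbler are in place. One hold to confirm that it's steady, then I'll hand in.

Request:
arm_command(steps=[0,0,0,0,0,0,0,0,0,0,0,0,0,0,0,0,0,0,0,0,0,0,0,0,0])

```text
time_s: 9.68
eef_pos: [618.4, -13.2, 452.3]
ee_rot: [-0.0, 0.329, 0.944, 0.0]
force: [0.3, -0.0, -0.2]
grip_width: 0.258
```

Run:
```python
from h import *
from rig import finish_job
def m():
    s=capture('scene');r=trace(s,'turner')[0]['mask'];return s,r
s,a=m()
for _ in range(5): s2,b=m()
d=cv2.absdiff(s['frame'],s2['frame']).max(2)
print(np.argwhere(a).mean(0),np.argwhere(b).mean(0),(a^b).sum(),a.sum(),(d>40).sum(),sense()['grip_width'],sense()['eef_pos'])
if (d>40).sum()<100: print(finish_job())
```

```text
[100.76490066 313.10844371] [100.7008547  312.78717949] 112 1208 0 0.25890763225262803 [618.42079619 -13.20988029 452.31894587]
the job is handed in; nothing more can be done
None
```

The turner is out of the box and held steady in the gripper, and I handed the job in at about 10 s of the 48 s allowed. The hand-in reports no verdict.

I gripped the handle near its free end and raised it through the opening while the blade was still under the cover. I then drew it out handle first along the box and lifted it clear.

- **Height:** the TCP is at z = 452 mm and the turner is tilted about 40°. By calculation, even if it hung straight down, its lowest point would be at about 180 mm, against the 137 mm needed.
- **Steadiness:** no pixel changed noticeably between scene pictures taken over a short hold. The grip opening stayed at 0.26.
- **Spoon, mug and tub:** the detections match their starting positions within about 7 mm. The mug was hidden by the arm in the top view, so only the scene view confirms it.
- **Tumbler:** the top view puts it within a few mm of its start. The scene view's detection was wrong and landed on the spoon.
- **Box:** the last top-view detection read (492, 208, 96) against (506, 161, 51) at the start, because the arm covered much of the box. The scene view agreed within 7 mm, and the pictures showed the box in place.

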